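# Refit the finned heat sink of an inverter cooling base

## Task

Pull the black comb-shaped transit guard out of the fins of the cooling base and leave it in the steel tray. Then mesh the heat sink that has the rectangular block on its back, fins down, between all the fins of the base and slide it along them fully home under the keeper lip, against the end stop; let go of it. Leave the other heat sink, the spray can, the jar and the screwdriver where they are.

Things in the scene. Friction and masses are not known exactly. Their poses are not given: they have to be found in the camera images.
- base: Fixed cooling base: dark floor plate 148 x 100 x 10 mm with six upright aluminium fins 120 mm long (x -60 to +60), 4 mm thick, round tops 38 mm above the bench, at y = +-7, +-21, +-35 mm (gaps 10 mm). End stop with keeper lip at its +x end; other sides open. Origin: middle of the fins, on the bench; x along the fins to the stop, within 40 degrees of straight away from the robot; z up.
- base_lip (a point): Middle of the keeper lip's free lower edge; axes as the base; in the base frame x +52, z +48 mm. The lip overhangs 10 mm from the stop wall (inner face x +62 mm); lip and wall tops are 54 mm above the bench, both 100 mm wide.
- base_home (a point): Where the sink's origin lies when fully home; axes as the base; in the base frame x +22, y 0, z +13 mm. There its plate rests on the fin tops (plate top 44 mm above the bench), edge against the stop, 10 mm of it under the lip with 4 mm play. So lower it at least 12 mm short of home, then slide it to +x.
- sink: Loose heat sink to fit, 0.3-0.5 kg, standing on its fins: plate 80 (x) x 90 (y) x 6 mm, top at 31 mm; below it five fins along x, 80 mm long, 5 mm thick, 25 deep, rounded tips, at y = 0, +-14, +-28 mm; on its back a grey rectangular block 50 (x) x 36 (y) x 34 mm to hold, top at 65 mm. Origin: centre, level with the fin tips; x along the fins, z up. Fits either way round.
- guard: Black plastic guard, 70 g, in the base's fins, origin at base x -25 to +15 mm, in the sink's way, 18 mm above the bench: plate 30 (x) x 90 (y) x 5 mm, top at 25 mm; five prongs 20 mm deep below; upright rib 14 (x) x 60 (y) x 32 mm above, top at 57 mm. Origin: centre, level with the prong tips; x across the rib, along the base's fins; z up. It lifts straight out.
- tray: Steel parts tray, held to the bench by magnets (does not move): 140 (x) x 110 (y) x 30 mm high outside, walls and floor 4 mm, open above. Origin: centre of its underside.
- other_sink: A heat sink of another type, to be left alone: same plate 80 x 90 mm but three thick fins (14 mm) and a round capacitor 44 mm across on its back, 65 mm high. Origin: centre of its underside.
- can: Spray can, upright, 60 mm across, 160 mm tall; to be left alone. Origin: centre of its underside.
- jar: Amber screw-top jar, upright, 52 mm across, 85 mm tall, beside the base; to be left alone. Origin: centre of its underside.
- driver: Screwdriver, 190 mm long, lying on the bench beyond the base; to be left alone. Origin: about the middle of its length, on the bench; it lies along its x.
Mind the look-alikes: they are no part of the job. Several things have the shape of the tray; the one meant has the colours described above.

How it is judged:
By the outcome, as a careful person would: the job done as asked, in the order asked, and still so for the second after the job is handed in, with the robot touching nothing.
It also fails if it takes over 61 s, if anything falls off the work surface, if the arm or the gripper's body presses on something with over 40 N, if the wrist force passes 120 N, or if a joint passes its speed limit or range.

## Robot

A 7-joint arm with a two-finger parallel gripper is mounted at the origin on the work surface. World frame = base frame: x ahead of the robot, y to its left, z up, the work surface at z = 0. Lengths are in mm, angles in rad, forces in N, time in s.
With the tool pointing down it reaches from about 425 to 800 mm from the base axis. Payload 8.3 kg.
Tool frame: the origin (TCP) lies on the centre line of the jaws, within the pads' length; the fingertips stand 22 mm ahead of it and the grasp point (between the pads) lies 3 mm ahead of it; z points along the fingers, y is the direction in which the jaws open and shut (so a half turn about z gives the same grasp; the last joint's range is limited). The gripper opens to 85 mm and grips with 20 to 120 N. Pads are 22 mm wide; open, the fingers measure 114 mm over their backs; the gripper's body (76 mm by 85 mm) begins 54 mm behind the grasp point. The pads swing forward as they close: fully open they stand 13 mm farther back than shut.
Start: joints at [1.162, 0.383, 0.016, 1.37, -0.006, 1.388, -0.046], TCP at [211.879, -587.973, 253.279] pointing down, gripper open.
Joint ranges: [-2.95, 2.95], [-0.25, 2.06], [-1.52, 1.56], [0.18, 2.33], [-1.44, 4.58], [0.02, 2.06], [-3.01, 3.01]. Speed limits (rad/s): [2.39, 2.39, 3.01, 3.01, 3.14, 3.14, 3.14].

## Interface

Orientations are given as a unit quaternion [x, y, z, w].
In Python, from bench import ctrl gives the robot as it stands. The module is installed in compiled form; this text tells all that it offers. Calls block until the motion is done:
- ctrl.move_pose(position, orientation): joint-space move of the TCP to a pose.
- ctrl.servo_line(position, frame=None, v=150, guard=None): straight line of the TCP; frame=None keeps the orientation; v is the mean speed in mm/s. With guard (N) it stops when the force on the tool has changed by that much, and returns True; else False.
- ctrl.movej(angles): joint-space move.
- ctrl.move_gripper(opening, force=None): finger opening in mm; force is the grip in N (None keeps the last); returns when the fingers have stopped.
- ctrl.dwell(seconds).
- ctrl.ik(position, orientation): joint angles nearest the present ones, or None.
- ctrl.get_obs(): the state.
- ctrl.get_image(name): name is "scene" or "top" or "wrist"; returns a dict with "image" (384x512x3 uint8, red, green, blue), "K" (3x3 intrinsics, pixels), "world_to_cam" (4x4, takes a point from world to camera coordinates). Camera axes: x right, y up, looking along -z (the intrinsics and any distortion apply to the point x, -y, -z); pixel columns grow to the right and rows downward; lengths in mm; the calibration is good to about 2 mm. A picture is of the moment at which its call begins. There is no depth.
A pose or a line that the arm cannot do raises ctrl.IKError and nothing moves.
- ctrl.sign_off(): hands the job in, once; it reports no verdict.
Trained networks look in the newest picture that a camera, given by its name, has taken for a name from the list of things; names that differ only in an ending like _2 or _b are one class to them, and where a whole thing is asked for, a point or a joint stands for the part that bears it (a point fixed in the world has none). Each returns a list of dicts, best first, with "score" (0 to 1); they miss things now and then, are a little off and sometimes report something else, mostly with a low value. They report only what shows in the picture. A call takes as long as a camera call. They do not tell look-alikes from the thing itself.
- ctrl.outline_of(camera, query): "pixels" (384x512 bool, what is visible of it).
- ctrl.mark_of(camera, query): "centre" ([x, y, z] in mm, in world coordinates, good to about 4 mm: a listed point, or the origin of a listed thing).
The state is a dict: "time_s": time; "joints": joint angles; "joint_vel": joint speeds; "tau": joint torques, N m; "position": TCP position; "tcp_rot": TCP orientation; "ft_force": force on the tool from outside, world axes, zero at the start; "ft_torque": the same for the moment, N m; "gripper_width": finger opening in mm.
Only numpy, scipy, OpenCV 4.12 (cv2) and the standard library are available. Lean on these libraries where they do the work, as an engineer would, in place of code of your own. Each camera call takes 0.05 s, during which the arm holds its last target. There are 200 camera calls.

## Working session

There is one attempt and no reset: what is moved stays moved. The work goes in short steps, each a Python script; the robot and the scene stay as the last script left them, time stands still between calls to the robot, and variables do not carry over. Pictures are saved under pics/ and viewed, about 8 in all and at most 12, crops included, and the job is handed in when it is done.

```bash
mkdir -p pics; python3 - <<'E'
from bench import ctrl
import cv2,numpy as np
ims=[]
for n in("scene","top"):
    d=ctrl.get_image(n); ims.append(d["image"]); cv2.imwrite(f"pics/{n}0.png",d["image"][:,:,::-1])
    print(n,d.keys(),d["K"].tolist(),np.round(d["world_to_cam"],3).tolist())
    for q in("base","base_lip","base_home","sink","guard","tray","other_sink","can","jar","driver"):
        print(q,[(np.round(m["centre"]).tolist(),round(m["score"],2)) for m in ctrl.mark_of(n,q)[:4]])
print(ctrl.get_obs())
E
```

```text
scene dict_keys(['image', 'K', 'world_to_cam']) [[361.4475613787937, 0.0, 251.70775916848814], [0.0, 361.4475613787937, 189.88331983493387], [0.0, 0.0, 1.0]] [[-0.532, 0.846, -0.016, 289.955], [-0.551, -0.332, 0.766, 193.652], [0.643, 0.417, 0.643, -1370.29], [0.0, 0.0, 0.0, 1.0]]
base [([505.0, -20.0, -4.0], 0.59)]
base_lip [([554.0, -9.0, 49.0], 0.78)]
base_home [([527.0, -16.0, 15.0], 0.88)]
sink [([430.0, -377.0, 0.0], 0.62)]
guard [([509.0, -20.0, 22.0], 0.56)]
tray [([258.0, -353.0, 1.0], 0.95), ([343.0, 139.0, 5.0], 0.91), ([628.0, -455.0, -1.0], 0.83), ([608.0, -237.0, 0.0], 0.64)]
other_sink [([419.0, 361.0, 1.0], 0.92), ([605.0, -238.0, 1.0], 0.27)]
can [([630.0, 251.0, -1.0], 0.75)]
jar [([416.0, -160.0, -4.0], 0.92), ([508.0, -20.0, -1.0], 0.64)]
driver [([708.0, 15.0, 4.0], 0.68), ([629.0, 249.0, -1.0], 0.36)]
top dict_keys(['image', 'K', 'world_to_cam']) [[476.12441333818106, 0.0, 261.6338767953864], [0.0, 476.12441333818106, 192.3222890417724], [0.0, 0.0, 1.0]] [[0.087, -0.996, 0.002, -75.59], [0.974, 0.085, 0.211, -493.959], [-0.211, -0.017, 0.977, -1423.392], [0.0, 0
[... 540 characters left out ...]
ime_s': 1.1, 'joints': array([ 1.16210752,  0.38337037,  0.01639961,  1.37008278, -0.0063379 ,
        1.38820995, -0.04651189]), 'joint_vel': array([-0.00090648, -0.00136359,  0.0008008 ,  0.00036817, -0.00081744,
       -0.00130272,  0.00065   ]), 'tau': array([-6.66524684e-04, -6.27340865e+01,  8.42473358e-01, -3.72079110e+01,
        1.63415191e-02,  2.76307692e-03,  1.22760243e-04]), 'position': array([ 211.88751779, -587.97310039,  253.30563514]), 'tcp_rot': array([ 9.85088562e-01,  1.72048024e-01,  4.58621766e-05, -2.06350065e-05]), 'ft_force': array([-0.76925136, -0.37970423, -1.01827003]), 'ft_torque': array([-0.01167922,  0.02619064, -0.07442505]), 'gripper_width': 85.253686267347}
```

View pics/scene0.png

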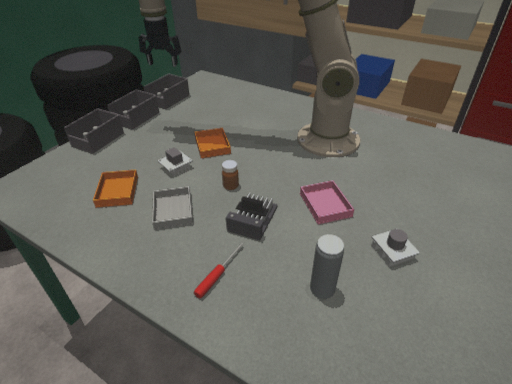

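View pics/top0.png

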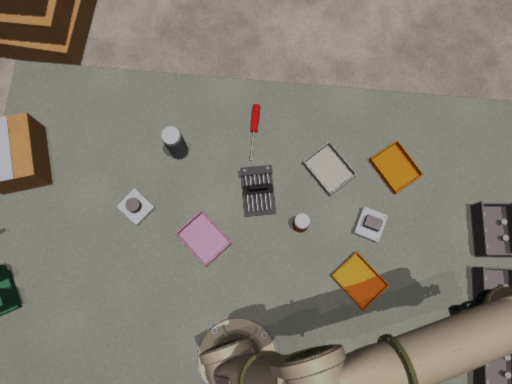

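Scene: the sink with the square block is at scene (175,160) / top (370,224); its look-alike with the round capacitor is at scene (397,245) / top (135,206). The steel tray is at scene (173,208) / top (329,169). Its look-alikes are two orange trays, scene (117,188) and (212,142), and a pink one, scene (327,202). The base with the guard is at scene (252,213) / top (258,190), and the jar is beside it. Next, close looks with the wrist camera.

```bash
cat > h.py <<'E'
from bench import ctrl
import cv2,numpy as np
def q(a): return [np.cos(a/2),np.sin(a/2),0,0]
def proj(d,P):
    P=np.atleast_2d(P).astype(float); W=np.array(d["world_to_cam"]); c=P@W[:3,:3].T+W[:3,3]
    return np.c_[d["K"][0][0]*c[:,0]/-c[:,2]+d["K"][0][2], d["K"][1][1]*-c[:,1]/-c[:,2]+d["K"][1][2]]
def unproj(d,uv,z):
    uv=np.atleast_2d(uv).astype(float);K=np.array(d["K"]);W=np.array(d["world_to_cam"]);R=W[:3,:3];C=-R.T@W[:3,3]
    r=np.c_[(uv[:,0]-K[0,2])/K[0,0],-(uv[:,1]-K[1,2])/K[1,1],-np.ones(len(uv))]@R
    return C+r*((z-C[2])/r[:,2])[:,None]
def shot(cam,name):
    d=ctrl.get_image(cam); cv2.imwrite(f"pics/{name}.png",d["image"][:,:,::-1])
    np.savez(f"pics/{name}.npz",K=d["K"],world_to_cam=d["world_to_cam"]); return d
def marks(cam,*qs):
    for n in qs: print(cam,n,[(np.round(m["centre"],1).tolist(),round(m["score"],2)) for m in ctrl.mark_of(cam,n)[:3]])
def obs():
    o=ctrl.get_obs(); print("t",round(o["time_s"],2),"pos",np.round(o["position"],1),"F",np.round(o["ft_force"],1),"w",round(o["gripper_width"],1),"q7",round(o["joints"][6],2),"rot",np.round(o["tcp_rot"],3)); return o
E
python3 - <<'E'
from h import *
ctrl.move_pose([432,-376,270],q(0.35)); obs()
d=shot("wrist","w_sink"); print(d.keys(),proj(d,[432,-376,0])); marks("wrist","sink")
ctrl.move_pose([503,-18,270],q(0.15)); obs()
d=shot("wrist","w_base"); marks("wrist","base","base_home","base_lip","guard")
print(proj(d,[[503,-18,0]]))
cv2.imwrite("pics/w_both.png",np.hstack([cv2.resize(cv2.imread(f"pics/{n}.png"),(400,300)) for n in("w_sink","w_base")]))
E
```

```text
t 2.27 pos [ 430.7 -377.7  269.9] F [-1.2 -0.9 -0.1] w 85.3 q7 -0.59 rot [ 0.985  0.173 -0.     0.   ]
dict_keys(['image', 'K', 'world_to_cam']) [[255.61092176 161.35473177]]
wrist sink [([434.4, -380.3, 2.9], 0.83)]
t 3.73 pos [503.1 -19.7 269.9] F [ 0.4 -0.3 -0.2] w 85.7 q7 -1.49 rot [ 0.997  0.074 -0.     0.   ]
wrist base [([503.2, -19.6, 2.2], 0.74), ([553.7, -7.4, 48.0], 0.43)]
wrist base_home [([525.0, -11.5, 10.2], 0.97)]
wrist base_lip [([554.0, -7.7, 47.2], 0.87)]
wrist guard [([514.2, -20.7, 20.2], 0.61)]
[[255.06011799 162.91420516]]
```

View pics/w_both.png

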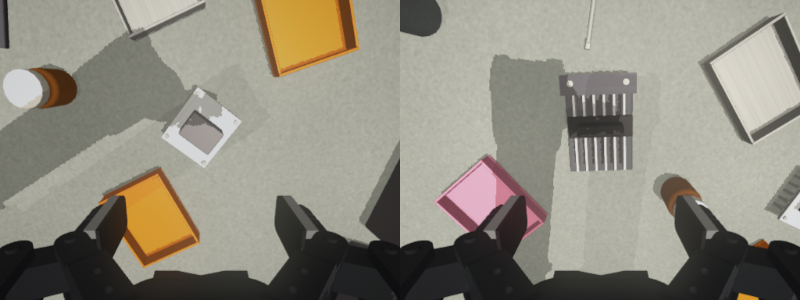

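```bash
python3 - <<'E'
from h import *
a=cv2.imread("pics/w_base.png")[80:230,195:315]; b=cv2.imread("pics/w_sink.png")[100:220,195:320]
A=cv2.resize(a,None,fx=4,fy=4,interpolation=cv2.INTER_CUBIC); 
out=np.zeros((600,800,3),np.uint8); out[:,:400]=A[:,80:480]; B=cv2.resize(b,(400,384),interpolation=cv2.INTER_CUBIC); out[:384,400:]=B
cv2.imwrite("pics/crop1.png",out)
E
```

```text
(no output)
```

View pics/crop1.png

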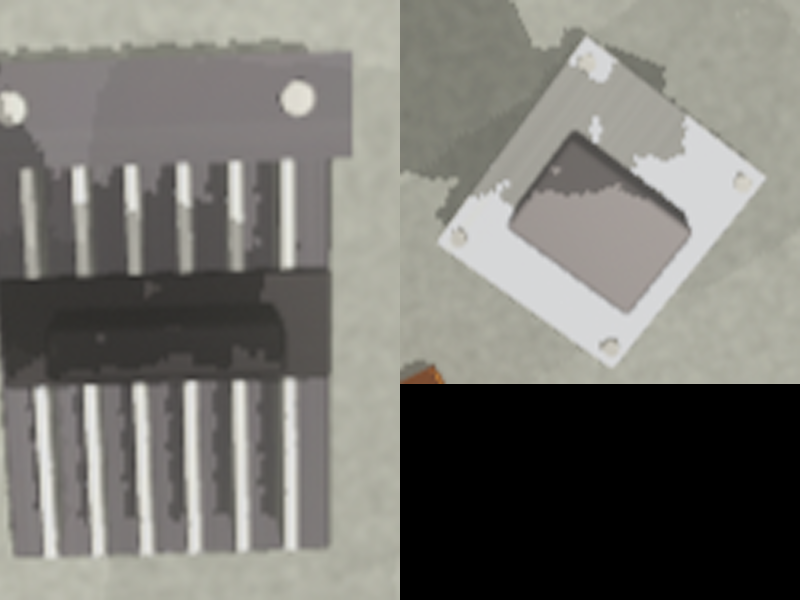

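```bash
cat > ld.py <<'E'
import numpy as np
def ld(n):
    z=np.load(f"pics/{n}.npz"); return {k:z[k] for k in z}
E
python3 - <<'E'
from h import *; from ld import ld
d=ld("w_base")
f=lambda xy:np.c_[(xy[:,0]+80.5)/4-.5+195,(xy[:,1]+.5)/4-.5+80]
bot=np.array([[x,553] for x in(50,99,147,195,243,291)],float);top=np.array([[x,165] for x in(27,79,131,183,235,288)],float)
B=unproj(d,f(bot),38);T=unproj(d,f(top),38)
v=(T-B);print("yaws",np.round(np.arctan2(v[:,1],v[:,0]),3))
print(np.round(B,1).tolist(),"\n",np.round(T,1).tolist())
yaw=np.arctan2(v[:,1],v[:,0]).mean();e=np.array([-np.sin(yaw),np.cos(yaw)]);ex=np.array([np.cos(yaw),np.sin(yaw)])
print("yaw",yaw,"y bot",B[:,:2]@e,"y top",T[:,:2]@e,"x bot",(B[:,:2]@ex).mean())
yc=np.r_[B[:,:2]@e,T[:,:2]@e].mean(); xc=(B[:,:2]@ex).mean()+60; print("base",xc*ex+yc*e)
# lip front lower edge? top edge z54 x=52 at y 160
L=unproj(d,f(np.array([[183,160.]])),54)[0,:2];print("lip edge x rel",L@ex-xc)
d=ld("w_sink")
P=np.array([[587,37],[765,178],[612,367],[438,240]],float);P[:,0]-=400
uv=(P+.5)/3.2-.5+[195,100];S=unproj(d,uv,31)[:,:2];print(S,"c",S.mean(0))
for i in range(4):
    w=S[(i+1)%4]-S[i];print(np.linalg.norm(w),np.arctan2(w[1],w[0]))
b=np.array([[573,131],[690,233],[628,313],[510,226]],float);b[:,0]-=400
S=unproj(d,(b+.5)/3.2-.5+[195,100],65)[:,:2];print("block c",S.mean(0))
for i in range(4):
    w=S[(i+1)%4]-S[i];print(np.linalg.norm(w),np.arctan2(w[1],w[0]))
E
```

```text
yaws [0.177 0.181 0.181 0.182 0.183 0.181]
[[440.9, 5.6, 38.0], [443.0, -8.5, 38.0], [445.0, -22.4, 38.0], [447.1, -36.2, 38.0], [449.2, -50.1, 38.0], [451.2, -63.9, 38.0]] 
 [[549.5, 25.1, 38.0], [551.5, 11.3, 38.0], [553.6, -2.5, 38.0], [555.6, -16.2, 38.0], [557.6, -30.0, 38.0], [559.7, -44.0, 38.0]]
yaw 0.18080053051619127 y bot [ -73.73822278  -88.02247767 -102.01511747 -116.00765861 -130.00010108
 -143.99244489] y top [ -74.1346395   -88.04814055 -101.96154405 -115.87485    -129.78805841
 -143.96872814] x bot 433.5371651375372
base [505.0858903  -18.44015211]
lip edge x rel 52.15200917771
[[ 487.7618378  -353.13478888]
 [ 463.92234237 -428.10157812]
 [ 379.61959815 -401.65250271]
 [ 403.61810829 -326.65374385]] c [ 433.73047165 -377.38565339]
78.66600937266466 -1.8786846797807786
88.35443550872124 2.837579234366186
78.7447923402824 1.261106598505539
88.21231752108334 -0.3048988394739501
block c [ 434.37375125 -377.29852364]
49.789325771566695 -1.939634282205117
33.445536924098846 2.8539749777893917
48.17833811552443 1.2652883438744666
36.65199013363009 -0.24792143071081535
```

```bash
python3 - <<'E'
from h import *; from ld import ld
obs()
d=ld("w_base"); yaw=.181;R=np.array([[np.cos(yaw),-np.sin(yaw)],[np.sin(yaw),np.cos(yaw)]]);b=np.array([505.1,-18.4])
f=lambda xy:np.c_[(xy[:,0]+80.5)/4-.5+195,(xy[:,1]+.5)/4-.5+80]
for p,z in(([310,270],43),([310,383],43),([329,270],43),([50,345],75),([285,345],75)):
    print(p,np.round((unproj(d,f(np.array([p],float)),z)[0,:2]-b)@R,1))
for cam in("top","wrist"):
  t=shot(cam,cam+"_1")
  for m in ctrl.outline_of(cam,"tray")[:4]:
    c,_=cv2.findContours(m["pixels"].astype(np.uint8),cv2.RETR_EXTERNAL,cv2.CHAIN_APPROX_NONE)
    c=max(c,key=cv2.contourArea)[:,0,:]
    W=unproj(t,c,30)[:,:2].astype(np.float32); r=cv2.minAreaRect(W); print(cam,m["score"],r,t["image"][c[:,1].min()+ (np.ptp(c[:,1])//2),int(c[:,0].mean())])
E
```

```text
t 3.98 pos [503.1 -19.  269.9] F [-0.1  0.   0.7] w 85.3 q7 -1.49 rot [ 0.997  0.074 -0.    -0.   ]
[310, 270] [ 21.6 -40.3]
[310, 383] [ -9.6 -40.2]
[329, 270] [ 21.4 -45.5]
[50, 345] [ 9.4 27.8]
[285, 345] [  7.4 -30.7]
top 0.97 ((258.8727722167969, -350.2938537597656), (143.67269897460938, 115.94523620605469), 48.3995475769043) [172 140  54]
top 0.94 ((344.00030517578125, 135.30276489257812), (149.43569946289062, 111.49143981933594), 48.76387405395508) [173 142 162]
top 0.93 ((623.7261352539062, -450.01544189453125), (142.58035278320312, 121.8289566040039), 39.73699951171875) [172 125  39]
top 0.56 ((600.914306640625, -237.05970764160156), (143.27947998046875, 116.85292053222656), 42.45095443725586) [167 164 155]
wrist 0.93 ((601.9876098632812, -233.45103454589844), (145.8292999267578, 121.03577423095703), 42.571353912353516) [213 210 199]
wrist 0.78 ((351.4242858886719, 133.04302978515625), (141.39834594726562, 127.86627197265625), 47.4318733215332) [207 129 147]
wrist 0.72 ((353.801025390625, -313.97991943359375), (21.642242431640625, 12.519061088562012), 85.8911361694336) [123  63  21]
wrist 0.18 ((509.0505676269531, -18.117389678955078), (31.766338348388672, 93.37755584716797), 11.10739803314209) [60 58 57]
```

```bash
cat >> h.py <<'E'
YAW=.181; RB=np.array([[np.cos(YAW),-np.sin(YAW)],[np.sin(YAW),np.cos(YAW)]]); B0=np.array([505.1,-18.4])
def bp(x,y,z): return [*(B0+RB@[x,y]),z]
E
python3 - <<'E'
from h import *
ctrl.move_pose(bp(6,-1,115),q(YAW)); 
print(ctrl.servo_line(bp(6,-1,70),v=100,guard=15)); obs()
ctrl.move_gripper(50,force=40); o=obs()
p=o["position"]
print((np.array(p[:2])-B0)@RB)
print(ctrl.servo_line([*bp(6,-1,0)[:2],100],v=100)); obs()
ctrl.servo_line([*bp(6,-1,0)[:2],190],v=200); obs()
d=shot("wrist","w_g")
E
```

```text
False
t 5.45 pos [511.8 -18.3  70.8] F [ 0.6 -0.5 -0.8] w 85.9 q7 -1.54 rot [0.996 0.09  0.001 0.   ]
t 5.81 pos [511.9 -18.3  71.1] F [-1.1  0.3  6. ] w 59.1 q7 -1.54 rot [0.996 0.09  0.001 0.   ]
[ 6.72045864 -1.16133837]
False
t 6.26 pos [511.4 -18.4 100.2] F [-0.2 -0.4 -0.4] w 59.2 q7 -1.52 rot [0.996 0.09  0.    0.   ]
t 6.86 pos [510.6 -18.4 188.7] F [-0.3 -0.4 -1.9] w 59.0 q7 -1.49 rot [ 0.996  0.09  -0.001 -0.   ]
```

View pics/w_g.png

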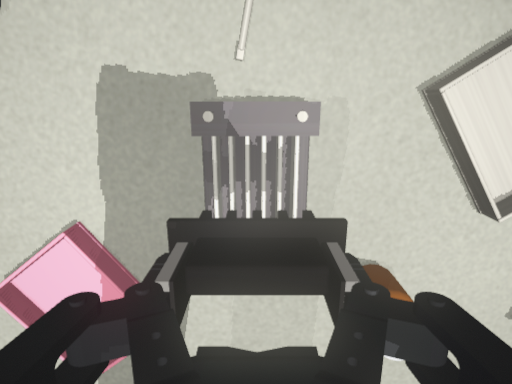

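The guard (rows 215–295) is held squarely in the jaws and is clear of the fins. Next, to the tray.

```bash
python3 - <<'E'
from h import *
ctrl.move_pose([602.5,-235.5,150],q(-.83)); obs()
print(ctrl.servo_line([602.5,-235.5,58.5],v=120,guard=8)); obs()
ctrl.move_gripper(80); 
ctrl.servo_line([602.5,-235.5,150],v=200); obs()
ctrl.move_pose([434.1,-377.3,270],q(1.262)); ctrl.dwell(.1); obs()
d=shot("wrist","w_s2"); marks("wrist","sink")
t=shot("top","t2"); marks("top","guard","tray")
s=shot("scene","s2"); marks("scene","guard")
a=cv2.resize(d["image"][80:240,170:350],(540,480),interpolation=cv2.INTER_CUBIC)
b=cv2.resize(s["image"][150:250,120:220],(260,260)); c=cv2.resize(t["image"][130:210,290:370],(260,220))
cv2.imwrite("pics/v2.png",np.hstack([a,np.vstack([b,c])])[:,:,::-1])
E
```

```text
t 7.86 pos [ 602.5 -233.5  149.3] F [-0.1  0.8 -0.6] w 59.3 q7 -2.12 rot [ 0.916 -0.401 -0.001 -0.001]
True
t 8.63 pos [ 601.2 -234.3   57.2] F [-1.9 -0.1  6. ] w 58.9 q7 -2.13 rot [ 0.915 -0.403 -0.002 -0.   ]
t 9.6 pos [ 602.1 -235.4  149.4] F [ 0.1  0.8 -1. ] w 79.9 q7 -2.12 rot [ 0.915 -0.403 -0.004  0.   ]
t 11.74 pos [ 434.3 -376.9  269.7] F [-0.3 -0.2  0.6] w 80.3 q7 0.26 rot [ 0.807  0.59   0.    -0.   ]
wrist sink [([435.1, -378.7, 4.2], 0.82)]
top guard [([604.8, -230.8, 2.8], 0.59)]
top tray [([601.2, -234.4, 0.4], 0.86), ([343.6, 132.0, 2.4], 0.7), ([634.2, -456.9, 3.2], 0.58)]
scene guard []
```

View pics/v2.png

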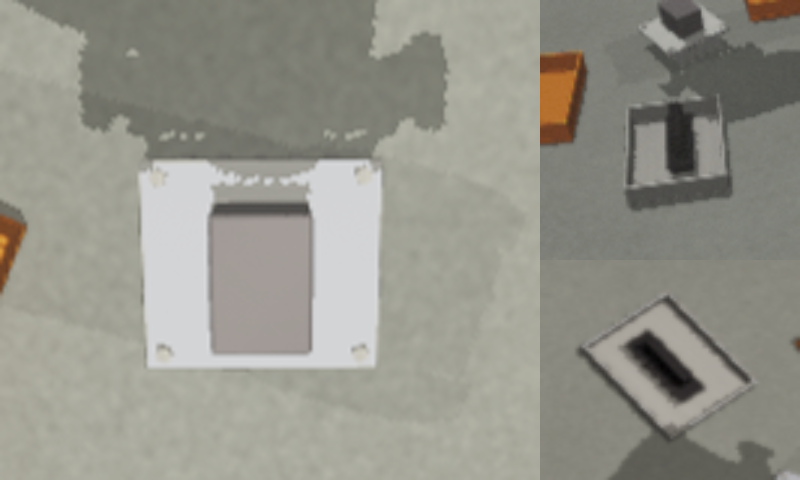

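```bash
python3 - <<'E'
from h import *; from ld import ld
d=ld("w_g"); P=unproj(d,[[167,222],[347,222]],161)[:,:2]; pos=np.array([510.6,-18.4])
print("guard plate corners rel TCP in tool-ish frame",(P-pos)@RB)
F=unproj(d,[[216,214],[297,214],[214,140],[297,140]],38)[:,:2]; print("fins",np.round((F-B0)@RB,1))
d=ld("w_s2"); a=1.262;R=np.array([[np.cos(a),-np.sin(a)],[np.sin(a),np.cos(a)]])
U=lambda l:(np.array(l,float)+.5)/3-.5+[170,80]
for l,z in(([[140,160],[382,160],[377,367],[148,367]],31),([[210,214],[312,214],[312,354],[212,354]],65)):
    S=unproj(d,U(l),z)[:,:2]; print(np.round((S-[434.3,-376.9])@R,1).tolist(),S.mean(0))
E
```

```text
guard plate corners rel TCP in tool-ish frame [[ 14.01984805  43.96916094]
 [ 13.97565514 -44.93505166]]
fins [[-19.5  35.2]
 [-19.6 -37.3]
 [ 46.1  34.5]
 [ 46.  -35. ]]
[[39.2, 45.1], [39.2, -43.9], [-40.4, -44.7], [-40.4, 44.8]] [ 433.80362087 -377.37675135]
[[24.1, 17.8], [24.1, -16.7], [-25.2, -17.4], [-25.2, 17.9]] [ 433.74424679 -377.26541181]
```

```bash
python3 - <<'E'
from h import *
G=[433.8,-377.3]
ctrl.move_pose([*G,110],q(1.262))
print(ctrl.servo_line([*G,57.5],v=100,guard=15)); obs()
ctrl.move_gripper(25,force=70); obs()
print(ctrl.servo_line([*G,110],v=100)); obs()
ctrl.servo_line([*G,210],v=200); o=obs()
ctrl.move_pose(bp(0,0,210),q(YAW)); ctrl.dwell(.2); o=obs()
print("in base",(o["position"][:2]-B0)@RB)
shot("wrist","w_h"); d=shot("scene","s3")
cv2.imwrite("pics/v3.png",np.hstack([cv2.resize(cv2.imread("pics/w_h.png"),(400,300)),cv2.resize(d["image"][60:270,130:410],(400,300))[:,:,::-1]]))
E
```

```text
False
t 13.45 pos [ 434.3 -377.6   58.2] F [-0.  -0.   0.7] w 80.0 q7 0.19 rot [0.807 0.59  0.    0.   ]
t 13.93 pos [ 434.1 -377.6   58.3] F [-1.   0.3  6.7] w 34.8 q7 0.19 rot [0.807 0.59  0.    0.001]
False
t 14.6 pos [ 433.4 -377.1  109.4] F [-0.6  0.4 -4.6] w 35.3 q7 0.21 rot [ 0.807  0.59  -0.    -0.   ]
t 15.25 pos [ 433.1 -377.   208.4] F [-0.3 -0.4 -4.4] w 34.6 q7 0.25 rot [ 0.807  0.59  -0.    -0.001]
t 17.0 pos [505.1 -19.2 209.9] F [ 0.2  0.8 -2.5] w 35.1 q7 -1.51 rot [ 0.996  0.09  -0.    -0.   ]
in base [-0.11424201 -0.8182681 ]
```

View pics/v3.png

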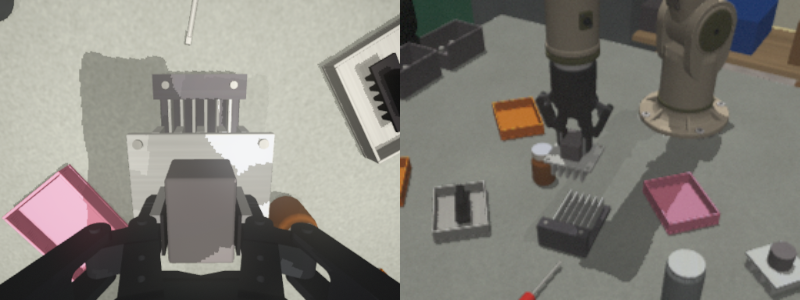

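```bash
python3 - <<'E'
from h import *
ctrl.move_pose(bp(1,0.3,105),q(YAW)); ctrl.dwell(.2)
rel=lambda o:print("in base",np.round((o["position"][:2]-B0)@RB,1),"yaw",round(2*np.arctan2(o["tcp_rot"][1],o["tcp_rot"][0]),3))
rel(obs())
print(ctrl.servo_line(bp(1,0.3,71.5),v=40,guard=10)); o=obs(); rel(o)
E
```

```text
t 17.8 pos [507.8 -18.  107.4] F [ 0.6 -0.8 -4. ] w 35.0 q7 -1.57 rot [0.996 0.09  0.002 0.   ]
in base [ 2.7 -0.1] yaw 0.181
True
t 18.62 pos [505.4 -17.9  71.2] F [-0.6 -0.1  6.3] w 34.8 q7 -1.6 rot [ 0.996  0.09  -0.001 -0.   ]
in base [0.4 0.4] yaw 0.181
```

```bash
python3 - <<'E'
from h import *
rel=lambda o:print("in base",np.round((o["position"][:2]-B0)@RB,1),"yaw",round(2*np.arctan2(o["tcp_rot"][1],o["tcp_rot"][0]),3))
print(ctrl.servo_line(bp(15,0.3,72),v=40,guard=25)); rel(obs())
print(ctrl.servo_line(bp(27,0.3,72),v=25,guard=18)); rel(obs()); ctrl.dwell(.3); rel(obs())
E
```

```text
False
t 19.17 pos [519.6 -15.3  71.6] F [-0.7 -0.4 -4.1] w 35.2 q7 -1.61 rot [ 0.996  0.09  -0.003 -0.001]
in base [14.8  0.4] yaw 0.181
True
t 19.57 pos [526.3 -14.3  71.4] F [-2.6 -1.1  6.5] w 34.9 q7 -1.61 rot [ 0.996  0.09  -0.005 -0.   ]
in base [21.6  0.2] yaw 0.18
t 19.88 pos [526.3 -14.3  71.4] F [-2.   0.1  5.6] w 34.7 q7 -1.61 rot [ 0.996  0.09  -0.005 -0.   ]
in base [21.6  0.2] yaw 0.18
```

```bash
python3 - <<'E'
from h import *
rel=lambda o:print("in base",np.round((o["position"][:2]-B0)@RB,1))
print(ctrl.servo_line(bp(28,0.3,72),v=20,guard=25)); rel(obs())
ctrl.move_gripper(80); ctrl.dwell(.2); p=ctrl.get_obs()["position"]
ctrl.servo_line([p[0],p[1],160],v=120); obs()
ctrl.move_pose(bp(-90,0,270),q(YAW)); ctrl.dwell(.2); rel(obs())
d=shot("wrist","w_f"); marks("wrist","sink","base_home")
s=shot("scene","s_f")
a=cv2.resize(d["image"][20:220,160:360],(500,500),interpolation=cv2.INTER_CUBIC); b=cv2.resize(s["image"][170:250,210:290],(300,500),interpolation=cv2.INTER_CUBIC)
cv2.imwrite("pics/v4.png",np.hstack([a,b])[:,:,::-1])
E
```

```text
True
t 20.19 pos [526.6 -14.3  71.7] F [-2.1 -0.5  7.5] w 34.9 q7 -1.62 rot [ 0.996  0.09  -0.01   0.   ]
in base [21.9  0.2]
t 21.8 pos [524.7 -14.5 159.3] F [ 0.3 -0.3 -0.6] w 80.2 q7 -1.56 rot [ 0.996  0.09  -0.012 -0.   ]
t 22.67 pos [416.8 -34.3 268.5] F [ 0.5  0.1 -0.6] w 79.8 q7 -1.34 rot [ 0.996  0.091 -0.001 -0.001]
in base [-89.8   0.2]
wrist sink [([525.9, -16.0, 14.6], 0.59)]
wrist base_home []
```

View pics/v4.png

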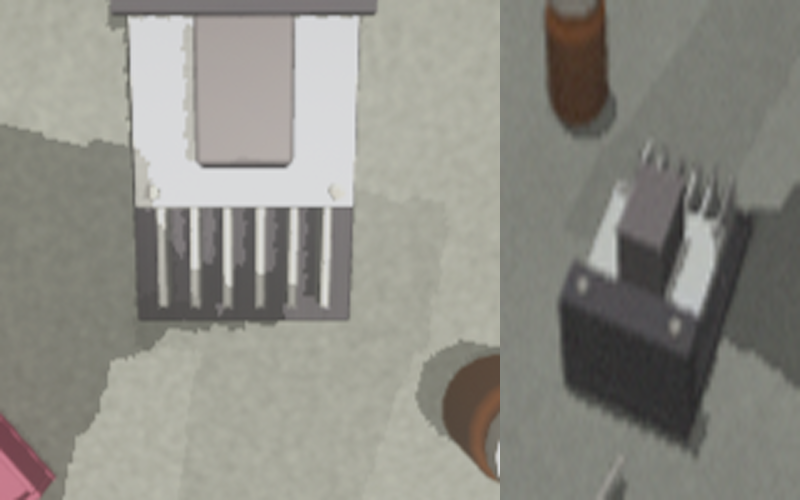

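```bash
python3 - <<'E'
from h import *; from ld import ld
d=ld("w_f"); U=lambda l:(np.array(l,float)+.5)/2.5-.5+[160,20]
for l,z in(([[137,207],[353,206]],44),([[163,306],[325,307]],38),([[197,165],[293,165]],78),([[245,14]],54)):
    print(z,np.round((unproj(d,U(l),z)[:,:2]-B0)@RB,1).tolist())
E
```

```text
44 [[-19.0, 44.1], [-18.6, -45.1]]
38 [[-60.2, 35.0], [-60.6, -35.3]]
78 [[-4.2, 17.1], [-4.2, -18.1]]
54 [[50.7, -0.5]]
```

```bash
python3 - <<'E'
from h import *
rel=lambda o:print("in base",np.round((o["position"][:2]-B0)@RB,1))
ctrl.move_gripper(0,force=20)
ctrl.move_pose(bp(-50,0,130),q(YAW)); ctrl.servo_line(bp(-50,0,76),v=120); rel(obs())
print(ctrl.servo_line(bp(-22,0,76),v=60,guard=8)); rel(obs())
print(ctrl.servo_line(bp(0,0,76),v=15,guard=6)); rel(obs())
print(ctrl.servo_line(bp(6,0,76),v=15,guard=12)); rel(obs())
ctrl.servo_line(bp(-50,0,76),v=100); ctrl.servo_line(bp(-50,0,160),v=150)
ctrl.move_pose(bp(-90,0,270),q(YAW)); ctrl.dwell(.3); obs()
d=shot("wrist","w_f2"); marks("wrist","sink"); t=shot("top","t_f"); marks("top","guard","other_sink","can","jar","driver")
a=cv2.resize(d["image"][20:220,160:360],(500,500),interpolation=cv2.INTER_CUBIC); b=cv2.resize(t["image"][80:280,110:410],(300,200)); 
cv2.imwrite("pics/v5.png",np.hstack([a,np.vstack([b,np.zeros((300,300,3),np.uint8)])])[:,:,::-1])
E
```

```text
t 24.83 pos [456.7 -27.5  77.2] F [-0.5 -0.2 -0.2] w -0.2 q7 -1.55 rot [0.996 0.09  0.001 0.   ]
in base [-49.2  -0.2]
False
t 25.45 pos [483.4 -22.2  75.8] F [ 0.  -0.1 -0.7] w -0.0 q7 -1.59 rot [ 0.996  0.091 -0.    -0.   ]
in base [-22.    0.2]
True
t 26.18 pos [490.9 -20.8  75.5] F [-0.5 -1.  -0.1] w -0.1 q7 -1.6 rot [ 0.996  0.09  -0.001 -0.   ]
in base [-14.4   0.1]
True
t 26.64 pos [491.  -20.9  74.7] F [-0.2 -0.2  0.3] w 0.2 q7 -1.6 rot [ 0.996  0.09  -0.003 -0.   ]
in base [-14.3   0.1]
t 28.69 pos [416.3 -34.5 268.9] F [ 0.2 -0.1 -0.5] w 0.2 q7 -1.34 rot [ 0.996  0.091 -0.001 -0.001]
wrist sink [([527.2, -14.7, 14.2], 0.94)]
top guard [([607.0, -231.9, 1.9], 0.49)]
top other_sink [([423.5, 360.1, -1.5], 0.57)]
top can [([624.8, 249.3, -2.2], 0.84), ([604.8, -232.8, 5.9], 0.23)]
top jar [([416.3, -162.1, 0.5], 0.66)]
top driver [([713.3, 10.9, -4.4], 0.67)]
```

View pics/v5.png

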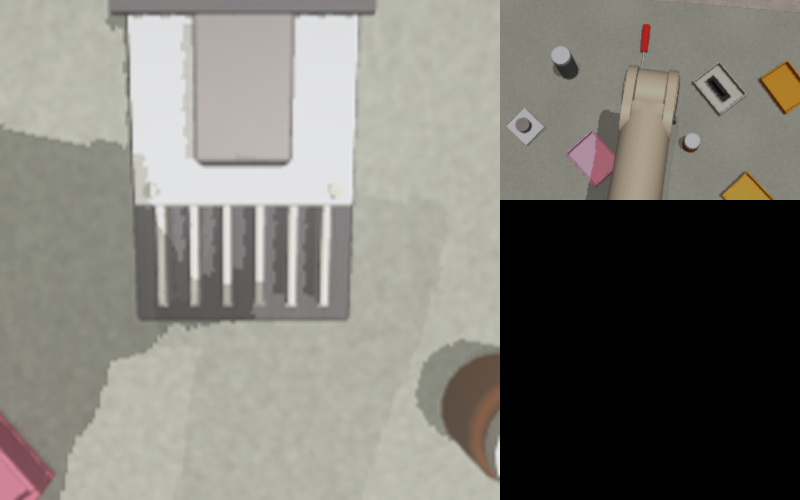

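```bash
python3 -c "
from h import *
print(ctrl.sign_off()); obs()"
```

```text
the job is handed in; nothing more can be done
None
the job is handed in; nothing more can be done
```

I lifted the black guard straight out of the base and left it in the steel tray. The heat sink with the rectangular block is meshed between the base fins, slid under the lip against the end stop, and released. The job was handed in at about 29 s of the 61 s allowed; no verdict was reported.

- **Sink home:** After release, the plate's free edge measured x −19.0 to −18.6 mm in the base frame, where −18 is home. The same picture put the lip and fin ends 0.4–1.3 mm too low in x. I then nudged the block with closed fingers until it stopped solidly, moving only 0.1 mm more under the last push. The final network mark of the sink's origin, (527, −15, 14), agrees with home to about 1 mm.
- **Forces:** No force reading I took was above about 8 N. I read it only between motions, and the moves in contact were set to stop at a 6–25 N change.
- **Other things:** The other sink, can, jar and screwdriver measured within about 5 mm of where they started, which is about the marks' 4 mm accuracy. The final top picture shows them, and the guard in its tray, undisturbed. In that picture the arm hid the base, so the fit was checked only from the wrist and scene cameras.
- **Misses:** The scene camera's network did not find the guard in the tray, though it is plain in both pictures. The wrist camera's network did not find the home point once the sink covered it.

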